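Uncover the tarts for serving

TASK

Raise the stiff lid of the pastry case to about 65 degrees from closed and leave it standing there. Then peel the clear cover off the tart tray by its corner tab: raise that corner first while the diagonally far corner still sits on the tray, so that the loaded tray stays flat in its place. Finish while holding the cover by its tab in the air, roughly level and still, centred over the grey tub and clear above its rim; do not put it down or let go, and leave everything else where it stands.

Things in the scene. Friction and masses are not known exactly. Their poses are not given: they have to be found in the camera images.
- case: countertop pastry case fixed to the table, open at the front (its -x side) and closed by the lid from above; 220 (x) x 350 (y) x 90 mm, floor 6 mm thick, clear side walls 4 mm, steel back wall. Origin: centre of its underside. Its x axis points from the open front to the back. Case and tub may be either way round on the table, left or right
- lid (a joint): angle of the case's clear lid in rad: 0 closed (level), growing as its front edge is raised, 1.13 = 65 degrees; may start partly open, up to 0.3. The stiff hinge stays at any angle; raising at the bar takes 4 to 5 N. Range 0 to 1.9
- case_hinge (a point): point on the lid's hinge line, in the middle, at the top of the back wall, 95 mm above the table; the hinge line is the case's y axis. The clear lid plate reaches 215 mm from it, 5 mm thick, 346 mm wide
- lid_bar (a point): middle of the lid's steel grip bar: 12 mm thick round bar, 120 mm long, parallel to the hinge, 260 mm from the hinge and 45 mm beyond the plate's front edge, in the plane of the lid. Two arms at its ends join it to the plate; between bar and plate is open space. It can be pinched from above, one finger either side, at any lid angle and turns in the grip as the lid rises
- tray: loose black tart tray, 0.95 kg, standing on the case floor: rim slab 166 (x) x 206 (y) x 10 mm, on it a plinth 142 x 182 mm up to 26 mm, tarts above up to 41 mm. Origin: centre of its underside. Four small sprung studs on the plinth's long-axis ends cling to the inside of the cover's skirt, over its lowest 14 mm
- cover: clear (hazy) formed cover, 0.12 kg, 156 (x) x 196 (y) x 45 mm, skirt 3 mm, open below, nested over the plinth on the tray's rim slab. Clings with about 6 N in all; peeling from the tab corner takes about 5 N; free once the whole skirt is 16 mm up. Origin: centre of its open lower edge, z up; same axes as the tray while seated
- tab (a point): centre of the top edge of the cover's white tab: upright plate 34 mm long, 10 mm thick, 26 mm tall, standing on the cover's flat top near its (-x, -y) corner; this point is at (-63, -79, 71) mm in the cover's frame. Its length runs along the diagonal towards the far corner (0.90 rad from the cover's x axis); pinch it across its thickness. Site axes = cover axes
- tab_corner (a point): lower edge of the cover's skirt at the tab corner (-78, -98, 0 mm in the cover's frame)
- far_corner (a point): lower edge of the cover's skirt at the far corner (78, 98, 0 mm in the cover's frame)
- tub: shallow open grey plastic tub fixed to the table, 240 (x) x 260 (y) x 60 mm, walls 4 mm. Origin: centre of its underside
- jam_jar: small glass jam jar with a steel cap, 34 mm across, 50 mm tall, standing in a back corner of the case; leave alone. Origin under its centre
- ramekin: small white bowl, 70 mm across, 35 mm tall, standing in the tub; leave alone. Origin under its centre
- spoon: 150 mm spoon lying flat in the tub, below 25 mm tall; leave alone. Origin near its middle

How it is judged (in metres and radians):
On the way, in this order (a step that is already met when the one before it is completed fails the run):
1. the lid stands at 65 degrees, within 8 degrees (value of joint lid between 0.99 and 1.28 rad and velocity of joint lid between -0.05 and 0.05 rad/s), for 0.3 s.
2. the tab corner is peeled up 25 mm or more, the far corner still within 10 mm of its seat (z of tab_corner in the frame of tray above 0.035 m and z of far_corner in the frame of tray below 0.02 m and horizontal distance between far_corner and tray below 0.15 m and value of joint lid between 0.99 and 1.28 rad), for 0.1 s.
At the end, for the whole second after the job is handed in: Lid at 65 +- 8 deg. Fingers hold the cover still in the air, centre within 70 mm of the tub's, lower edge 90 mm above the table (corners 75), tilt under 20 deg, touching nothing else. Tray flat on the case floor, within 40 mm of its start; no bystander moved over 50 mm (value of joint lid between 0.99 and 1.28 rad and contact force between cover and the fingers above 1 N and horizontal distance between cover and tub below 0.07 m and height (world z) of cover above 0.09 m and height (world z) of each of tab_corner, far_corner above 0.075 m and angle between cover's own z axis and vertical below 0.35 rad and linear speed of cover below 0.03 m/s and contact force between cover and tub below 0.1 N and contact force between cover and case below 0.1 N and contact force between cover and tray below 0.1 N and contact force between cover and ramekin below 0.1 N and contact force between cover and spoon below 0.1 N and distance of tray from where it was at the start of the episode below 0.04 m and angle between tray's own z axis and vertical below 0.06 rad and contact force between tray and case above 3 N and distance of each of jam_jar, ramekin, spoon from where it was at the start of the episode below 0.05 m); the arm keeps its last pose, push and grip.
It fails at once if the tart tray is tipped by more than 9 degrees (angle between tray's own z axis and vertical above 0.16 rad).
It fails at once if a bystander is disturbed (moved by more than 50 mm) (distance of any of jam_jar, ramekin, spoon from where it was at the start of the episode above 0.05 m).
It also fails if it takes over 61 s, if anything falls off the work surface, if the arm or the gripper's body presses on something with over 40 N, if the wrist force passes 120 N, or if a joint passes its speed limit or range.

ROBOT

A 6-joint arm with a two-finger parallel gripper is mounted at the origin on the work surface. World frame = base frame: x ahead of the robot, y to its left, z up, the work surface at z = 0. Lengths are in mm, angles in rad, forces in N, time in s.
With the tool pointing down it reaches from about 350 to 775 mm from the base axis. Payload 7.3 kg.
Tool frame: the origin (TCP) lies midway between the tips of the shut fingers; the grasp point (between the pads) lies 19 mm behind it; z points along the fingers, y is the line along which they close (so a half turn about z gives the same grasp; the last joint's range is limited). The gripper opens to 92 mm and grips with 3 to 60 N. Pads are 19 mm wide; open, the fingers measure 130 mm over their backs; the gripper's body (75 mm by 190 mm) begins 47 mm behind the grasp point.
Start: joints at [-1.405, 0.342, 1.524, -0, 1.275, -0.146], TCP at [161.078, -499.699, 226.741] pointing down, gripper open.
Joint ranges: [-2.53, 2.53], [-0.77, 2.02], [0.04, 2.7], [-1, 4.14], [0.28, 2.66], [-3.11, 3.11]. Speed limits (rad/s): [2.57, 2.57, 3.14, 3.14, 3.14, 3.14].

INTERFACE

Orientations are given as [roll, pitch, yaw] about the fixed x, y, z axes, in that order (R = Rz(yaw) Ry(pitch) Rx(roll)).
In Python, from plant import * gives the robot as it stands.
- The arm moves only by the tool step_arm, never from a script. Its argument "deltas" is one flat list of numbers, 5 for each row, row after row: the shift along the world's x, y, z in mm, then the turn about the world's z in degrees, then the finger opening in mm, from 0 to 91.8. In form: [tx, ty, tz, turn, gripper, tx, ty, tz, turn, gripper, ...]. A call has exactly 10 rows; each row shifts and turns the commanded pose from where the row before left it; what a row does not reach is not made up. A row lasts 1/8 s, in which the tool goes at most 62.5 mm and 10.7 degrees, less where a joint would pass 70% of its speed; a pose out of reach is approached as far as the arm can. A call is refused whole if a number of a shift passes 62.5 or a number of a turn 10.7, either way. A call with a gripper value outside its range is refused whole. The fingers move at their own pace and stop on an object; the grip force is fixed at half the most. Time passes only in rows, so rows that do not move let the fingers close, or fill a call up. It gives the time, the measured TCP pose, the force, the opening and the grip force at its end, in the units of the state.
- get_obs(): the state, without advancing time (a new reading comes with each control period).
- capture(name): name is "scene" or "top" or "wrist"; returns the picture (400x640x3 uint8, red, green, blue); there is no depth.
- camera_params(name): a dict with "mtx" (3x3 intrinsics, pixels), "rvec" (rotation vector, rad) and "tvec" (3), from world to camera coordinates, as OpenCV has them. Camera axes: x right, y down, z forward; pixel columns grow to the right and rows downward; lengths in mm; the calibration is good to about 2 mm. A picture is of the moment at which its call begins: read the wrist's pose just before it. camera_params takes no time and is no camera call; for the wrist camera it gives the pose at the moment of the call.
- close_job(): hands the job in; it is judged then, once.
The state is a dict: "time": time; "joint_positions": joint angles; "dq": joint speeds; "tau": joint torques, N m; "tool_pos": TCP position; "tcp_rot": TCP orientation; "contact_force": force on the tool from outside, world axes, zero at the start; "moment": the same for the moment, N m; "grip_width": finger opening in mm; "finger_force": force on a finger pad.
Only numpy, scipy, OpenCV 4.12 (cv2) and the standard library are available. Lean on these libraries where they do the work, as an engineer would, in place of code of your own. Each camera call takes 0.05 s, during which the arm holds its last target. There are 200 camera calls.

## Working session

There is one attempt and no reset: what is moved stays moved. The work goes in short steps, Python scripts to look and compute and a tool call to move; the robot and the scene stay as the last step left them, time stands still between calls to the robot, and variables do not carry over. Pictures are saved under pics/ and viewed, at most 10 in all, crops included, and the job is handed in when it is done.

Besides the shell and the picture viewer there is one more tool, called after ">>>" in YAML: its name, and indented under it one key for each argument. step_arm: Moves the arm, as the interface text tells. Its arguments: {"type":"object","properties":{"deltas":{"type":"array","items":{"type":"number"}}},"required":["deltas"]}

```bash
mkdir -p pics; ls; cat > h.py <<'E'
from plant import *
import numpy as np, cv2
def cam(n):
    p=camera_params(n); R,_=cv2.Rodrigues(np.array(p["rvec"],float)); return np.array(p["mtx"],float),R,np.array(p["tvec"],float).ravel()
def ray(n,uv,c=None):
    K,R,t=c or cam(n); d=R.T@np.linalg.solve(K,[uv[0],uv[1],1.]); return -R.T@t,d/np.linalg.norm(d)
def onz(n,uv,z,c=None):
    o,d=ray(n,uv,c); return o+d*(z-o[2])/d[2]
def proj(n,P,c=None):
    K,R,t=c or cam(n); q=(K@(R@np.atleast_2d(P).T+t[:,None])).T; return q[:,:2]/q[:,2:]
def tri(n1,u1,n2,u2):
    a,d=ray(n1,u1); b,e=ray(n2,u2)
    s=np.linalg.lstsq(np.c_[d,-e],b-a,rcond=None)[0]; p,q=a+s[0]*d,b+s[1]*e
    return (p+q)/2,np.linalg.norm(p-q)
E
python3 - <<'E'
from h import *
for n in("scene","top"):
    im=capture(n); cv2.imwrite(f"pics/{n}0.png",im[:,:,::-1]); o,d=ray(n,(320,200)); print(n,o.round(),d.round(2))
print(get_obs())
E
```

```text
pics
scene [900. 655. 871.] [-0.29 -0.62 -0.73]
top [ 389.  -11. 1554.] [ 0.11  0.   -0.99]
{'time': 0.1, 'joint_positions': array([-1.40497011e+00,  3.42651187e-01,  1.52490637e+00,  9.11546948e-06,
        1.27540498e+00, -1.46001445e-01]), 'dq': array([ 0.00179557, -0.00089585, -0.00292308, -0.0001906 ,  0.00021033,
       -0.00052614]), 'tau': array([ 1.53541940e-03, -4.32005882e+01, -2.44693869e+01,  7.20076030e-02,
        5.26431471e-02, -4.73461262e-05]), 'tool_pos': array([ 161.03277987, -499.31769795,  226.12070665]), 'tcp_rot': array([-3.14023861e+00, -2.07919573e-04,  3.11824859e-01]), 'contact_force': array([ 0.15757443,  0.3716601 , -0.3145919 ]), 'moment': array([-0.03139788, -0.01580082, -0.00146101]), 'finger_force': 0.0, 'grip_width': 91.64844788995084}
```

View pics/top0.png

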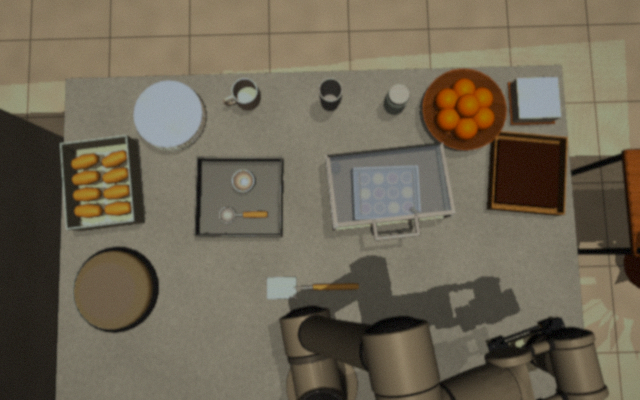

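View pics/scene0.png

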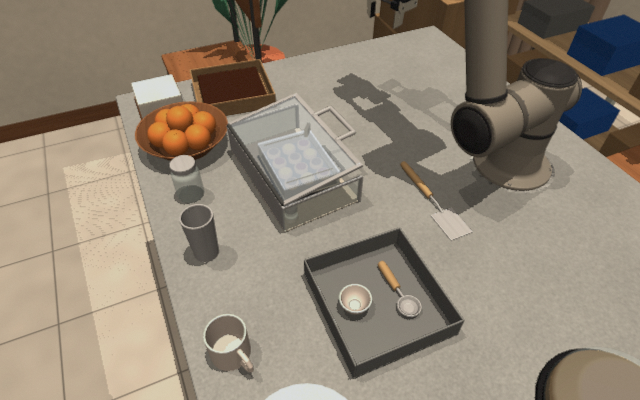

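The top view shows the case around (390,187) with the lid bar at about (395,233), the tub at about (240,197) and the cover at about (387,192). I'll enlarge both to pick out the edges.

```bash
python3 - <<'E'
import cv2,numpy as np
a=cv2.imread("pics/top0.png")[130:250,310:470]; b=cv2.imread("pics/scene0.png")[85:235,220:380]
a=cv2.resize(a,None,fx=5,fy=5,interpolation=cv2.INTER_CUBIC); b=cv2.resize(b,None,fx=4,fy=4,interpolation=cv2.INTER_CUBIC)
cv2.imwrite("pics/a.png",cv2.convertScaleAbs(a,alpha=1.3)); cv2.imwrite("pics/b.png",cv2.convertScaleAbs(b,alpha=1.2))
E
```

```text
(no output)
```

View pics/a.png

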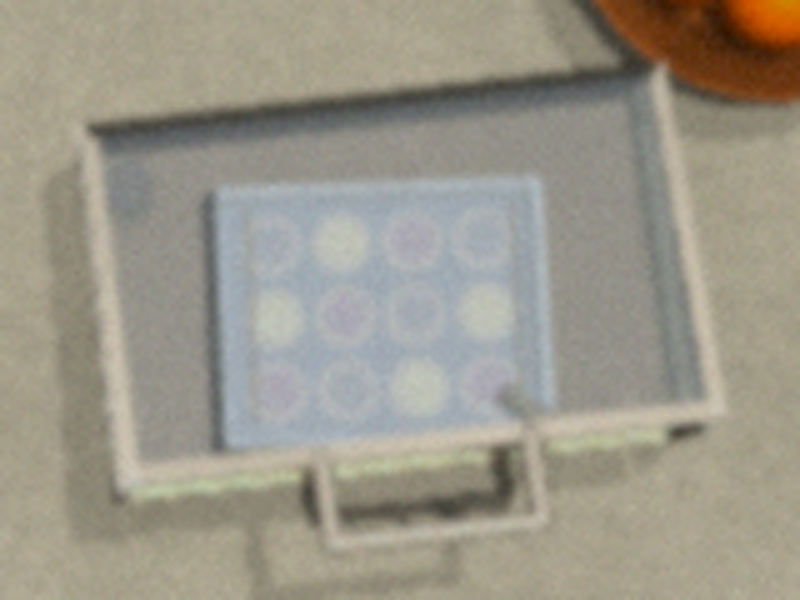

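View pics/b.png

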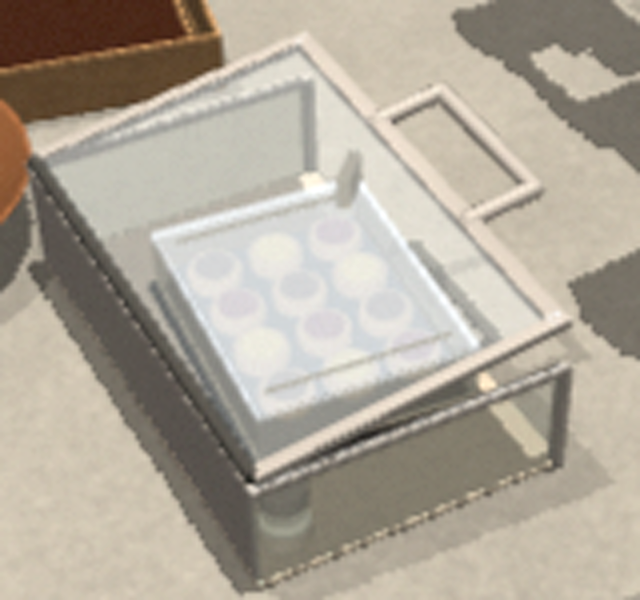

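```bash
python3 - <<'E'
from h import *
np.set_printoptions(precision=1,suppress=True)
T=lambda p:(310+p[0]/5,130+p[1]/5); S=lambda p:(220+p[0]/4,85+p[1]/4)
for nm,a,b in [("barL",(335,542),(540,187)),("barR",(545,520),(440,90)),("tab",(513,392),(350,155)),("hingeL",(88,130),(255,482)),("hingeR",(658,68),(38,160)),
 ("cLback",(219,188),(260,418)),("cRback",(542,180),(152,235)),("cLfront",(228,447),(475,350)),("lidL",(125,480),(565,322)),("lidR",(715,410),(305,40))]:
    print(nm,*tri("top",T(a),"scene",S(b)))
print("hinge z95",onz("top",T((88,130)),95),onz("top",T((658,68)),95))
c=[onz("top",T(p),61) for p in [(217,187),(542,180),(552,410),(225,447)]]
for p in c:print("cover",p)
for p in [(197,158),(283,158),(283,236),(197,236)]: print("tub",onz("top",p,60))
E
```

```text
barL [ 426.8 -166.2  130.8] 4.457757275140152
barR [ 438.2 -287.3  130.2] 0.8246010207742261
tab [ 512.2 -276.3  106. ] 2.4558923372560395
hingeL [676.6 -34.5  90.6] 2.3065433848949404
hingeR [ 703.6 -374.    92.8] 3.3359790361328434
cLback [ 644.9 -113.1   57.7] 3.1119898945168596
cRback [ 645.9 -309.9   55.4] 0.4346474450963015
cLfront [ 491.  -115.1   54.2] 3.857804020894482
lidL [467.4 -49.7 124.7] 0.12422920209210363
lidR [ 497.6 -388.2  124.6] 1.1333282119303916
hinge z95 [676.8 -35.   95. ] [ 704.7 -374.2   95. ]
cover [ 646.3 -112.5   61. ]
cover [ 645.1 -308.9   61. ]
cover [ 505.7 -308.    61. ]
cover [ 489.  -111.8   61. ]
tub [688.6 360.5  60. ]
tub [681.3  99.7  60. ]
tub [445.5 104.2  60. ]
tub [452.6 360.4  60. ]
```

Checks out: the bar centre is (433,-227,130), 260 mm from the hinge, and the lid is about 0.14 rad open. The case yaw is about 0.085, and the cover yaw is about 0 with its centre near (567,-211). Moving to above the bar.

>>> step_arm:
  deltas: [27, 27, 0, 7.7, 40, 27, 27, 0, 7.7, 40, 27, 27, 0, 7.7, 40, 27, 27, 0, 7.7, 40, 27, 27, 0, 7.7, 40, 27, 27, 0, 7.7, 40, 27, 27, 0, 7.7, 40, 27, 27, 0, 7.7, 40, 28, 28, 0, 7.7, 40, 28, 28, 0, 7.7, 40]

```text
time: 1.35
tool_pos: [433.7, -226.6, 226.5]
tcp_rot: [-3.141, -0.0, 1.66]
contact_force: [0.6, -0.3, 0.5]
grip_width: 40.2
finger_force: 0.0
```

```bash
python3 - <<'E'
from h import *
c=cam("wrist"); im=capture("wrist"); cv2.imwrite("pics/w1.png",im[:,:,::-1])
o=get_obs();print(o["tool_pos"],o["tcp_rot"],o["grip_width"]); print(c[0],ray("wrist",(320,200),c))
print(proj("wrist",[[427,-166,131],[438,-287,131],[433,-227,131],[504.5,-290,87]],c))
E
```

```text
[ 436.17022838 -223.66533687  226.48249786] [ 3.13985364e+00 -2.16882505e-03  1.66733068e+00] 40.320798499847626
[[309.00522789   0.         322.78801899]
 [  0.         309.00522789 197.94721673]
 [  0.           0.           1.        ]] (array([ 429.02069787, -149.78610958,  383.97792558]), array([ 0.01610803, -0.29123567, -0.95651572]))
[[318.67628431 126.85526793]
 [319.51226785 263.3512185 ]
 [319.65420812 200.18188802]
 [382.45953989 250.55803049]]
```

View pics/w1.png

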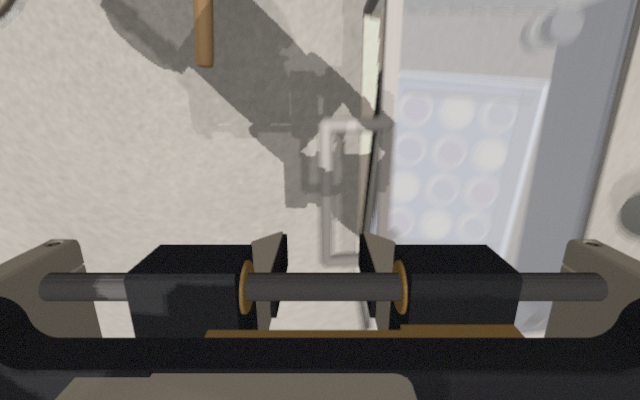

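The wrist view shows the bar from (326,125) to (327,262), about 7 px right of my prediction, so it lies about 5 mm further in +x. Descending with that correction.

>>> step_arm:
  deltas: [4, 0, -10, 0, 40, 0, 0, -20, 0, 40, 0, 0, -20, 0, 40, 0, 0, -20, 0, 40, 0, 0, -20, 0, 40, 0, 0, -12, 0, 40, 0, 0, -8, 0, 40, 0, 0, 0, 0, 40, 0, 0, 0, 0, 0, 0, 0, 0, 0, 0]

```text
time: 2.65
tool_pos: [437.4, -227.9, 117.3]
tcp_rot: [3.141, 0.001, 1.656]
contact_force: [-0.1, 0.2, -0.7]
grip_width: 24.2
finger_force: 0.0
```

>>> step_arm:
  deltas: [0, 0, 0, 0, 0, 0, 0, 0, 0, 0, 0, 0, 0, 0, 0, 0, 0, 0, 0, 0, 0, 0, 0, 0, 0, 0, 0, 1, 0, 0, 0, 0, 2, 0, 0, 0, 0, 3, 0, 0, 0, 0, 3, 0, 0, 0, 0, 1, 0, 0]

```text
time: 3.9
tool_pos: [435.6, -227.8, 126.1]
tcp_rot: [-3.138, -0.001, 1.656]
contact_force: [-3.2, -2.3, -5.1]
grip_width: 10.5
finger_force: 30.0
```

>>> step_arm:
  deltas: [2.5, 0.2, 12.4, 0, 0, 3.1, 0.3, 12.2, 0, 0, 3.7, 0.3, 12.1, 0, 0, 4.3, 0.4, 11.9, 0, 0, 4.8, 0.4, 11.6, 0, 0, 5.4, 0.5, 11.4, 0, 0, 5.9, 0.5, 11.1, 0, 0, 6.5, 0.6, 10.8, 0, 0, 7, 0.6, 10.5, 0, 0, 7.5, 0.6, 10.1, 0, 0]

```text
time: 5.15
tool_pos: [484.5, -223.7, 240.8]
tcp_rot: [-3.134, -0.0, 1.655]
contact_force: [-14.1, -3.5, 3.2]
grip_width: 10.9
finger_force: 30.0
```

>>> step_arm:
  deltas: [8, 0.7, 9.8, 0, 0, 8.4, 0.7, 9.4, 0, 0, 8.9, 0.8, 8.9, 0, 0, 9.3, 0.8, 8.5, 0, 0, 9.7, 0.8, 8, 0, 0, 10.1, 0.9, 7.6, 0, 0, 10.4, 0.9, 7.1, 0, 0, 10.7, 0.9, 6.5, 0, 0, 8, 0.7, 4, 0, 0, 3, 0.3, 1.5, 0, 0]

```text
time: 6.4
tool_pos: [572.3, -216.5, 315.6]
tcp_rot: [-3.14, 0.003, 1.655]
contact_force: [-13.8, -0.6, 15.7]
grip_width: 10.7
finger_force: 30.0
```

```bash
python3 - <<'E'
from h import *
s=capture("scene"); t=capture("top"); cv2.imwrite("pics/s2.png",s[:,:,::-1]);cv2.imwrite("pics/t2.png",t[:,:,::-1])
o=get_obs();print({k:o[k] for k in("time","tool_pos","contact_force","grip_width","finger_force")})
a=cv2.resize(s[40:240,210:410],(600,600),interpolation=cv2.INTER_CUBIC)
cv2.imwrite("pics/s2c.png",a[:,:,::-1])
E
```

```text
{'time': 6.5, 'tool_pos': array([ 572.57791339, -216.44441622,  315.77215982]), 'contact_force': array([-12.0104342 ,   0.10364846,  16.42826576]), 'grip_width': 11.003947991703237, 'finger_force': 30.007300078868866}
```

View pics/s2c.png

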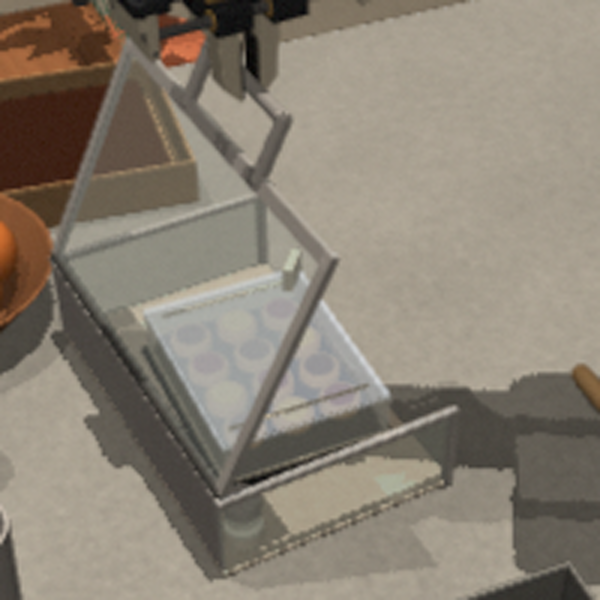

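The lid stands near 64°. The bar's near end is at crop (287,118), the tab top at crop (292,252). Checking the numbers.

```bash
python3 - <<'E'
from h import *
np.set_printoptions(precision=1,suppress=True)
S=lambda p:(210+p[0]/3,40+p[1]/3)
print("tab",onz("scene",S((292,252)),87), "cov corners",*[onz("scene",S(p),61) for p in[(145,308),(225,452),(387,395),(298,270)]])
x=np.array([.9964,.085,0]);y=np.array([-.085,.9964,0]);H=np.array([690.5,-204.5,95])
for th in(1.0,1.05,1.1,1.15,1.2):
    P=H-x*260*np.cos(th)+[0,0,260*np.sin(th)]
    print(th,(proj("scene",P+60*y)[0]-[210,40])*3,(proj("scene",H-x*215*np.cos(th)+[0,0,215*np.sin(th)]+173*y)[0]-[210,40])*3)
print((proj("scene",[504.5,-290,87])[0]-[210,40])*3)
E
```

```text
tab [ 502.5 -297.7   87. ] cov corners [ 645.1 -307.1   61. ] [ 646.2 -105.2   61. ] [ 494.  -112.4   61. ] [ 495.1 -301.6   61. ]
1.0 [309.5 124.4] [357.  259.3]
1.05 [296.  120.3] [345.7 256.8]
1.1 [281.9 116.9] [333.9 254.8]
1.15 [267.3 114.3] [321.6 253.6]
1.2 [252.1 112.4] [308.8 253. ]
[293.3 257.2]
```

>>> step_arm:
  deltas: [0, 0, 0, 0, 20, 0, 0, 0, 0, 40, 0, 0, 0, 0, 40, 0, 0, 0, 0, 40, 0, 0, 10, 0, 40, 0, 0, 20, 0, 40, 0, 0, 20, 0, 40, 0, 0, 20, 0, 40, 0, 0, 10, 0, 40, 0, 0, 0, 0, 40]

```text
time: 7.75
tool_pos: [574.5, -215.9, 392.8]
tcp_rot: [3.14, 0.001, 1.656]
contact_force: [0.9, -0.2, -0.1]
grip_width: 40.3
finger_force: 0.0
```

Lid is at about 1.09 rad. The gripper's wide body would pass close to it while I peel, so I'll re-pinch and raise it to about 1.19 for clearance.

>>> step_arm:
  deltas: [0, 0, -20, 0, 40, 0, 0, -20, 0, 40, 0, 0, -20, 0, 40, 0, 0, -14, 0, 40, 0, 0, -6, 0, 40, 0, 0, 0, 0, 20, 0, 0, 0, 0, 0, 0, 0, 0, 0, 0, 0, 0, 0, 0, 0, 0, 0, 0, 0, 0]

```text
time: 9.0
tool_pos: [573.6, -216.0, 313.0]
tcp_rot: [-3.141, 0.001, 1.655]
contact_force: [-5.3, -0.4, 4.5]
grip_width: 10.9
finger_force: 30.0
```

>>> step_arm:
  deltas: [4, 0.3, 2, 0, 0, 6, 0.5, 2.7, 0, 0, 6, 0.5, 2.5, 0, 0, 5, 0.4, 2.1, 0, 0, 2.5, 0.2, 1, 0, 0, 0, 0, 0, 0, 0, 0, 0, 0, 0, 0, 0, 0, 0, 0, 20, 0, 0, 0, 0, 40, 0, 0, 0, 0, 40]

```text
time: 10.25
tool_pos: [598.0, -213.8, 322.2]
tcp_rot: [3.141, -0.0, 1.656]
contact_force: [0.1, -0.3, 0.7]
grip_width: 35.3
finger_force: 0.0
```

>>> step_arm:
  deltas: [0, 0, 10, 0, 40, 0, 0, 25, 0, 40, 0, 0, 30, 0, 40, 0, 0, 25, 0, 40, -10, -10, 0, 0, 40, -16, -12, 0, -5, 40, -20, -14, 0, -9.5, 40, -20, -15, 0, -9.5, 40, -20, -13, 0, -9.5, 40, -10, -11, 0, -9.5, 40]

```text
time: 11.5
tool_pos: [499.9, -289.8, 411.6]
tcp_rot: [-3.14, 0.0, 0.898]
contact_force: [0.6, 0.5, 0.5]
grip_width: 40.0
finger_force: 0.0
```

```bash
python3 - <<'E'
from h import *
capture("scene"); capture("scene")
s=capture("scene");cv2.imwrite("pics/s3.png",s[:,:,::-1]); c=cam("wrist"); w=capture("wrist")
o=get_obs();print({k:o[k] for k in("time","tool_pos","tcp_rot","contact_force","grip_width")})
print(proj("wrist",[504.5,-290,87],c), proj("wrist",[570,-211,61],c)); np.savez("c3.npz",*c)
cv2.imwrite("pics/w3.png",w[:,:,::-1])
cv2.imwrite("pics/c3.png",np.hstack([cv2.resize(s[20:240,210:410],(360,396)),cv2.resize(w[:300],None,fx=.66,fy=1.32*.5)if 0 else w[:396,100:540]])[:,:,::-1] if w.shape[0]>=396 else w)
E
```

```text
{'time': 11.7, 'tool_pos': array([ 501.31784751, -289.05048581,  411.78567672]), 'tcp_rot': array([-3.14063036e+00, -1.71832650e-04,  9.07833607e-01]), 'contact_force': array([0.39219548, 0.24577134, 0.66703753]), 'grip_width': 39.94987892571785}
[[323.99611937 156.90194032]] [[325.77647988  88.39901823]]
```

View pics/c3.png

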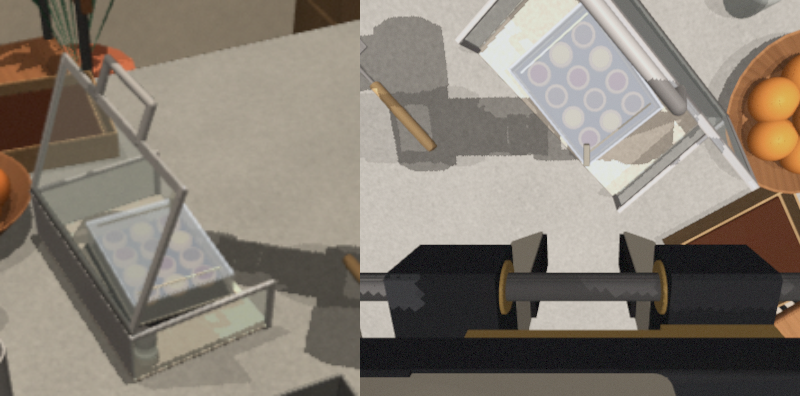

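The lid checks at about 1.2 rad (within 0.99–1.28). The tab top shows at wrist (326,155), close to the prediction, which puts it near (506,-293). I'll descend offset in -x to stay clear of the lid, then take a close look.

>>> step_arm:
  deltas: [-10, 0, -20, 0, 40, -15, -2, -35, 0, 40, -11, -2, -40, 0, 40, 0, 0, -45, 0, 40, 0, 0, -45, 0, 40, 0, 0, -45, 0, 40, 0, 0, -35, 0, 40, 0, 0, -25, 0, 40, 0, 0, -12, 0, 40, 0, 0, 0, 0, 40]

```text
time: 12.95
tool_pos: [465.8, -292.4, 109.9]
tcp_rot: [-3.14, -0.0, 0.907]
contact_force: [-0.2, 0.5, 0.2]
grip_width: 40.0
finger_force: 0.0
```

```bash
python3 - <<'E'
from h import *
capture("scene")
c=cam("wrist"); w=capture("wrist"); np.savez("c4.npz",*c)
o=get_obs();print({k:o[k] for k in("time","tool_pos","tcp_rot","contact_force","grip_width")})
print(proj("wrist",[[504.5,-290,87],[506,-293,87],[506,-293,61],[o["tool_pos"][0],o["tool_pos"][1],87]],c))
cv2.imwrite("pics/w4.png",w[:,:,::-1])
E
```

```text
{'time': 13.05, 'tool_pos': array([ 466.39696624, -293.15023295,  111.35242682]), 'tcp_rot': array([3.13982979e+00, 5.11917332e-05, 9.06205902e-01]), 'contact_force': array([ 0.04014817, -0.38198325,  0.53868602]), 'grip_width': 40.12336940515}
[[366.72257366 195.52739045]
 [371.57891278 197.77561472]
 [365.85595774 187.08806826]
 [320.91642842 234.88765038]]
```

View pics/w4.png

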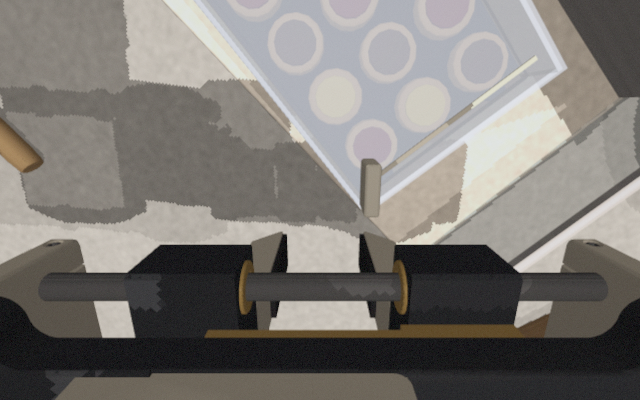

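The tab top spans u 363–381 and v 160–216, with its centre near (372,188).

```bash
python3 - <<'E'
from h import *
f=np.load("c4.npz"); c=tuple(f[k] for k in f.files)
for p in[(372,188),(371,162),(373,215)]: print(onz("wrist",p,87,c))
for p in[(362,208),(566,68)]: print("cov",onz("wrist",p,61,c))
E
```

```text
[ 509.80059284 -288.11939171   87.        ]
[ 518.58504427 -274.79603936   87.        ]
[ 500.18562067 -302.65902896   87.        ]
cov [ 494.90795606 -303.70097618   61.        ]
cov [ 648.91208739 -307.86728528   61.        ]
```

>>> step_arm:
  deltas: [12, 1, 0, 0, 40, 18, 1, 0, 0, 40, 12, 1.5, 0, 0, 40, 0, 0, 0, 0, 40, 0, 0, -12, 0, 40, 0, 0, -15, 0, 40, 0, 0, -12, 0, 40, 0, 0, -6, 0, 40, 0, 0, 0, 0, 20, 0, 0, 0, 0, 0]

```text
time: 14.3
tool_pos: [508.0, -289.6, 65.8]
tcp_rot: [3.141, 0.0, 0.905]
contact_force: [0.1, -0.0, -0.2]
grip_width: 24.7
finger_force: 0.0
```

>>> step_arm:
  deltas: [0, 0, 0, 0, 0, 0, 0, 0, 0, 0, 0, 0, 0, 0, 0, 0, 0, 0, 0, 0, 0, 0, 0, 0, 0, 0, 0, 0, 0, 0, 0, 0, 0, 0, 0, 0, 0, 1, 0, 0, 0, 0, 1, 0, 0, 0, 0, 1, 0, 0]

```text
time: 15.55
tool_pos: [507.6, -289.0, 67.7]
tcp_rot: [-3.14, -0.0, 0.905]
contact_force: [1.5, 0.7, -6.5]
grip_width: 9.9
finger_force: 30.0
```

Gripped, with the peel force showing. Peeling along the arc about the far corner.

>>> step_arm:
  deltas: [0.6, 0.7, 3, 0, 0, 0.6, 0.7, 3, 0, 0, 0.6, 0.7, 3, 0, 0, 0.5, 0.7, 3, 0, 0, 0.5, 0.6, 3, 0, 0, 0.4, 0.6, 3, 0, 0, 0.4, 0.5, 3, 0, 0, 0.4, 0.5, 3, 0, 0, 0.3, 0.4, 3, 0, 0, 0.3, 0.4, 3, 0, 0]

```text
time: 16.8
tool_pos: [512.7, -284.3, 99.1]
tcp_rot: [3.14, 0.0, 0.905]
contact_force: [0.4, -0.6, -1.8]
grip_width: 9.7
finger_force: 30.0
```

>>> step_arm:
  deltas: [0, 0, 2, 0, 0, 0, 0, 0, 0, 0, 0, 0, 0, 0, 0, 0, 0, 0, 0, 0, 0, 0, 0, 0, 0, 0, 0, 0, 0, 0, 0, 0, 0, 0, 0, 0, 0, 0, 0, 0, 0, 0, 0, 0, 0, 0, 0, 0, 0, 0]

```text
time: 18.05
tool_pos: [512.4, -283.6, 100.4]
tcp_rot: [3.141, 0.0, 0.905]
contact_force: [-0.8, 0.3, -1.1]
grip_width: 9.7
finger_force: 30.0
```

```bash
python3 - <<'E'
from h import *
s=capture("scene"); w=capture("wrist")
o=get_obs();print({k:o[k] for k in("time","tool_pos","contact_force","moment","grip_width")})
cv2.imwrite("pics/c5.png",np.hstack([cv2.resize(s[20:240,210:410],(360,396)),w[:396,100:540]])[:,:,::-1])
E
```

```text
{'time': 18.15, 'tool_pos': array([ 512.37591394, -283.60001152,  100.44154796]), 'contact_force': array([ 0.59590844, -0.09372508, -0.81071768]), 'moment': array([-0.08710875, -0.00138272,  0.02425635]), 'grip_width': 9.657336677877273}
```

View pics/c5.png

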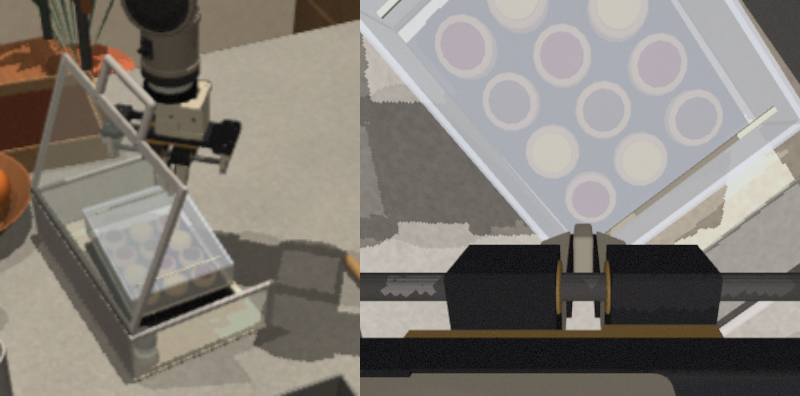

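The tab corner is clearly raised, with the cover's left corner at panel (232,270). I'll verify that the far corner is still seated numerically.

```bash
python3 - <<'E'
from h import *
np.set_printoptions(precision=0,suppress=True)
n=np.array([.784,-.621,0]); far=np.array([570+78,-210+98,16.])
def cover(a,up=0):
    R,_=cv2.Rodrigues(n*a)
    C=np.array([[-78,-98,45],[-78,98,45],[78,98,45],[78,-98,45],[78,98,0.],[-63,-79,71]])-[78,98,0]
    return C@R.T+far+[0,0,up]
for nm,a,u in[("seated",0,0),("pivot",.155,0),("pivot-",-.155,0),("level",0,35),("half",.08,17)]:
    P=cover(a,u); print(nm,P[5],((proj("scene",P)-[210,20])*1.8).round().tolist())
E
```

```text
seated [ 507. -289.   87.] [[179.0, 195.0], [234.0, 273.0], [132.0, 304.0], [85.0, 221.0], [134.0, 327.0], [175.0, 191.0]]
pivot [ 502. -295.   51.] [[180.0, 213.0], [234.0, 278.0], [133.0, 301.0], [88.0, 231.0], [134.0, 327.0], [176.0, 206.0]]
pivot- [ 515. -278.  121.] [[177.0, 179.0], [233.0, 269.0], [130.0, 308.0], [82.0, 213.0], [134.0, 327.0], [172.0, 178.0]]
level [ 507. -289.  122.] [[179.0, 177.0], [234.0, 255.0], [131.0, 286.0], [83.0, 203.0], [132.0, 309.0], [174.0, 172.0]]
half [ 504. -293.   86.] [[179.0, 196.0], [234.0, 267.0], [132.0, 294.0], [85.0, 217.0], [133.0, 318.0], [176.0, 190.0]]
```

This matches the pivot case: far corner seated, tab corner up. Now lifting the cover clear.

>>> step_arm:
  deltas: [0, 0, 3, 0, 0, 0, 0, 4, 0, 0, 0, 0, 4, 0, 0, 0, 0, 4, 0, 0, 0, 0, 4, 0, 0, 0, 0, 4, 0, 0, 0, 0, 4, 0, 0, 0, 0, 4, 0, 0, 0, 0, 4, 0, 0, 0, 0, 3, 0, 0]

```text
time: 19.4
tool_pos: [512.4, -283.6, 138.7]
tcp_rot: [3.141, -0.0, 0.905]
contact_force: [0.3, -0.4, -0.6]
grip_width: 9.4
finger_force: 30.0
```

```bash
python3 - <<'E'
from h import *
s=capture("scene"); w=capture("wrist")
o=get_obs();print({k:o[k] for k in("time","tool_pos","contact_force","moment","grip_width")})
cv2.imwrite("pics/c6.png",np.hstack([cv2.resize(s[20:240,210:410],(360,396)),w[:396,100:540]])[:,:,::-1])
E
```

```text
{'time': 19.5, 'tool_pos': array([ 512.55392928, -283.71954999,  138.85574204]), 'contact_force': array([ 0.20675704,  0.57484333, -0.65443203]), 'moment': array([-0.1071504 , -0.01316672, -0.03266959]), 'grip_width': 9.62481468338591}
```

View pics/c6.png

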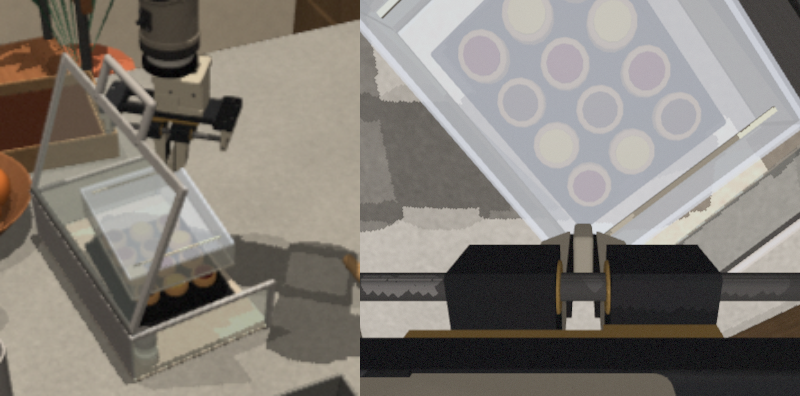

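The cover is free and held with about 9° of tilt, and the tray is left flat with its tarts. Next: back off in -x while rising, then cross to the tub.

>>> step_arm:
  deltas: [-2, 0, 4, 0, 0, -6, 0, 6, 0, 0, -10, 0, 7, 0, 0, -12, 0, 8, 0, 0, -14, 0, 8, 0, 0, -14, 0, 8, 0, 0, -12, 0, 8, 0, 0, -10, 0, 6, 0, 0, -6, 0, 4, 0, 0, -4, 0, 1, 0, 0]

```text
time: 20.75
tool_pos: [422.2, -283.7, 198.7]
tcp_rot: [3.141, 0.0, 0.905]
contact_force: [0.2, -0.1, -2.2]
grip_width: 9.7
finger_force: 30.0
```

>>> step_arm:
  deltas: [0, 3, 0, 0, 0, 0, 8, 0, 0, 0, 0, 14, 0, 0, 0, 0, 20, 0, 0, 0, 0, 24, 0, 0, 0, 0, 24, 0, 0, 0, 0, 24, 0, 0, 0, 0, 24, 0, 0, 0, 0, 24, 0, 0, 0, 0, 24, 0, 0, 0]

```text
time: 22.0
tool_pos: [421.9, -92.6, 198.5]
tcp_rot: [3.142, -0.0, 0.906]
contact_force: [0.6, 0.7, -1.4]
grip_width: 9.7
finger_force: 30.0
```

>>> step_arm:
  deltas: [0, 24, 0, 0, 0, 0, 24, 0, 0, 0, 0, 24, 0, 0, 0, 0, 24, 0, 0, 0, 0, 24, 0, 0, 0, 0, 24, 0, 0, 0, 2, 22, 0, 0, 0, 5, 18, 0, 0, 0, 8, 14, 0, 0, 0, 9, 12, 0, 0, 0]

```text
time: 23.25
tool_pos: [446.5, 116.5, 198.5]
tcp_rot: [3.141, -0.0, 0.906]
contact_force: [-0.5, 0.4, -1.7]
grip_width: 9.7
finger_force: 30.0
```

>>> step_arm:
  deltas: [10, 10, 0, 0, 0, 10, 9, 0, 0, 0, 10, 9, 0, 0, 0, 10, 7, 0, 0, 0, 8, 4, 0, 0, 0, 6, 2, 0, 0, 0, 4, 1, 0, 0, 0, 2, 0, 0, 0, 0, 0, 0, 0, 0, 0, 0, 0, 0, 0, 0]

```text
time: 24.5
tool_pos: [506.2, 157.3, 198.5]
tcp_rot: [3.142, 0.0, 0.905]
contact_force: [0.0, -0.5, -0.7]
grip_width: 9.8
finger_force: 30.0
```

```bash
python3 - <<'E'
from h import *
s=capture("scene"); t=capture("top"); w=capture("wrist")
for n,i in(("s7",s),("t7",t),("w7",w)): cv2.imwrite(f"pics/{n}.png",i[:,:,::-1])
o=get_obs();print({k:o[k] for k in("time","tool_pos","contact_force","moment","grip_width","finger_force")})
# compare wrist view with the one just after the lift: cover edges fixed in the wrist frame if no slip
E
```

```text
{'time': 24.65, 'tool_pos': array([506.27529569, 157.36896927, 198.51504993]), 'contact_force': array([-0.16860463, -0.59152311, -1.26127952]), 'moment': array([-0.06838414, -0.01575709, -0.00475162]), 'grip_width': 9.973895351161406, 'finger_force': 29.999509155750275}
```

Check for slip since the lift: compare cover features in the wrist frame, and the lid, tray, spoon and ramekin before/after in the fixed views.

```bash
python3 - <<'E'
from h import *
c6=cv2.imread("pics/c6.png")[:,360:]; w=cv2.imread("pics/w7.png")
for (x,y,r) in [(395,122,25),(25,8,8),(223,236,14),(130,180,25),(330,190,25)]:
    p=c6[max(0,y-r):y+r,max(0,x-r):x+r]; m=cv2.matchTemplate(cv2.Laplacian(cv2.GaussianBlur(w,(5,5),0),cv2.CV_32F),cv2.Laplacian(cv2.GaussianBlur(p,(5,5),0),cv2.CV_32F),cv2.TM_CCOEFF_NORMED)
    _,v,_,l=cv2.minMaxLoc(m); print("wrist",(x,y),round(v,2),l[0]-100-max(0,x-r),l[1]-max(0,y-r))
a=cv2.imread("pics/s3.png");b=cv2.imread("pics/s7.png")
for nm,(x,y,r) in dict(lid=(313,126,12),jar=(290,212,12),lidtop=(246,55,12)).items():
    m=cv2.matchTemplate(b,a[y-r:y+r,x-r:x+r],cv2.TM_CCOEFF_NORMED);_,v,_,l=cv2.minMaxLoc(m);print(nm,round(v,2),l[0]-x+r,l[1]-y+r)
# dark tray rim in the top view -> tray centre
t=cv2.imread("pics/t7.png"); g=cv2.cvtColor(t,cv2.COLOR_BGR2GRAY); roi=np.zeros_like(g); roi[160:225,335:445]=1
m=((g<60)&(roi>0)).astype(np.uint8); k,_=cv2.findContours(m,0,2); c=max(k,key=cv2.contourArea); r=cv2.minAreaRect(c)
P=[onz("top",q,18) for q in cv2.boxPoints(r)]; print("tray",np.mean(P,0).round(),[round(np.linalg.norm(P[i]-P[i-1])) for i in(1,2)],r[2])
E
```

```text
wrist (395, 122) 0.69 -26 19
wrist (25, 8) 0.94 -1 1
wrist (223, 236) 0.91 0 0
wrist (130, 180) 0.72 -12 -14
wrist (330, 190) 0.7 -20 15
lid 0.94 0 0
jar 0.99 0 0
lidtop 0.99 0 0
tray [ 574. -210.   18.] [203, 171] 87.79740142822266
```

No slip: the far rib is within 1 px, and the other matches slid only along straight edges. The lid and jar haven't moved and the tray is in place. The cover should be centred near (566,233), with its lower edge about 115–150 mm above the table. Handing in.

```bash
python3 -c "
from plant import *
print(close_job())"
```

```text
the job is handed in; nothing more can be done
None
```

I handed the job in at about 25 s, and the hand-in gave no verdict: the lid stands at about 1.2 rad (69°), the cover was peeled from its tab corner, the tray is in place, and the cover is held by its tab over the tub, tilted about 9° and clear above the rim.

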